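Gauge a moulded ring and accept it

TASK

Of the two white rings on the blue mat, take the one with the narrower bore and gauge it: slide it over the slim green-tipped GO post all the way down to the base, lift it off, and set it down squarely on top of the thick red-tipped NO-GO post for a moment, where it must stop. Then lay it flat in the green accept tray, setting it down rather than dropping it, and leave the other white ring on the mat where it is.

Things in the scene. Friction and masses are not known exactly. Their poses are not given: they have to be found in the camera images.
- ring_good: The good part: a white plastic ring, axis vertical, on the blue mat (its top 3 mm above the bench). Outer diameter 54 mm, height 34 mm, bore 28 mm right through, about 80 g. Origin at the centre of its underside, z up. Round: grip it across the outside in any direction. The other white ring and an orange cap stand near it, at least 30 mm away rim to rim.
- ring_wide: The other white ring on the mat, a bad part to leave alone: same outer diameter 54 mm and height 34 mm, but a wide bore of 41 mm (thin wall). Origin at the centre of its underside, z up. (Two more white rings, already rejected, lie in the red tray.)
- gauge: Fixed gauge, any yaw. Base plate 80 x 200 mm (long side along own y), 12 mm thick, on the bench; origin at the centre of its underside, z up. GO post at own y = +60 mm: 22 mm diameter, green tip tapering to 8 mm over the top 12 mm, green disc at its foot. NO-GO post at own y = -60 mm: 34 mm diameter, flat red top, red disc at its foot. Both at x = 0, tops 60 mm above the bench.
- accept_tray: Fixed green accept tray, 125 x 125 mm outside, open top, walls 4 mm thick, their top 15 mm above the bench, inner floor 4 mm above the bench. Origin at the centre of its underside, x and y along its sides, z up. A like tray in red, for rejects, stands near it.
Mind the look-alikes: they are no part of the job. Leave any pink look-alike of the ring_good alone.

How it is judged:
By the outcome, as a careful person would: the job done as asked, in the order asked, and still so for the second after the job is handed in, with the robot touching nothing.
It also fails if it takes over 58 s, if anything falls off the work surface, if the arm or the gripper's body presses on something with over 40 N, if the wrist force passes 120 N, or if a joint passes its speed limit or range.

ROBOT

A 6-joint arm with a two-finger parallel gripper is mounted at the origin on the work surface. World frame = base frame: x ahead of the robot, y to its left, z up, the work surface at z = 0. Lengths are in mm, angles in degrees, forces in N, time in s.
With the tool pointing down it reaches from about 300 to 850 mm from the base axis. Payload 4.2 kg.
Tool frame: the origin (TCP) lies on the centre line of the jaws, within the pads' length; the fingertips stand 14 mm ahead of it and the grasp point (between the pads) lies 5 mm behind it; z points along the fingers, y is the direction in which the jaws open and shut (so a half turn about z gives the same grasp; the last joint's range is limited). The gripper opens to 91 mm and grips with 3 to 60 N. Pads are 32 mm wide; open, the fingers measure 118 mm over their backs; the gripper's body (76 mm by 178 mm) begins 60 mm behind the grasp point.
Start: joints at [-71.849, 18.312, 89.639, -0, 72.044, -1.146], TCP at [190.023, -542.711, 207.576] pointing down, gripper open.
Joint ranges: [-177.97, 177.97], [-48.28, 115.42], [12.27, 149.76], [-77.06, 257.06], [2.81, 150.46], [-146.56, 146.56]. Speed limits (degrees/s): [147.25, 147.25, 180, 180, 180, 180].

INTERFACE

Orientations are given as [roll, pitch, yaw] about the fixed x, y, z axes, in that order (R = Rz(yaw) Ry(pitch) Rx(roll)).
In Python, from workcell import env gives the robot as it stands.
- The arm moves only by the tool play_rows, never from a script. Its argument "increments" is a list of rows, each a list of 5 numbers: the shift along the world's x, y, z in mm, then the turn about the world's z in degrees, then the closure, from 0 (fully open) to 1 (shut). In form: [[x, y, z, yaw, fingers], ...]. A call has 1 to 20 rows; each row shifts and turns the commanded pose from where the row before left it; what a row does not reach is not made up. A row lasts 1/8 s, in which the tool goes at most 62.5 mm and 10.7 degrees, less where a joint would pass 70% of its speed; a pose out of reach is approached as far as the arm can. A call is refused whole if a number of a shift passes 62.5 or a number of a turn 10.7, either way. A call with a gripper value outside its range is refused whole. The fingers move at their own pace and stop on an object; "newtons" is the grip in N (left out, the last holds). Time passes only in rows, so rows that do not move let the fingers close. It gives the time, the measured TCP pose, the force and the opening at its end, in the units of the state.
- env.state(): the state, without advancing time (a new reading comes with each control period).
- env.grab_frame(name): name is "scene" or "top" or "wrist"; returns the picture (420x560x3 uint8, red, green, blue); there is no depth.
- env.calibration(name): a dict with "fx", "fy", "cx", "cy" (pixels), "R" (3x3) and "t" (3): a world point X has camera coordinates R X + t; the wrist camera has in their place "hand_eye" (4x4, takes a point from camera to tool coordinates, whose origin is the TCP and whose axes are the flange's). Camera axes: x right, y down, z forward; pixel columns grow to the right and rows downward; lengths in mm; the calibration is good to about 2 mm. A picture is of the moment at which its call begins: read the wrist's pose just before it. calibration takes no time and is no camera call.
- env.job_done(): hands the job in, once; it reports no verdict.
The state is a dict: "time_s": time; "qpos": joint angles; "qvel": joint speeds; "effort": joint torques, N m; "ee_pos": TCP position; "ee_rot": TCP orientation; "force": force on the tool from outside, world axes, zero at the start; "torque": the same for the moment, N m; "gripper_width": finger opening in mm.
Only numpy, scipy, OpenCV 4.12 (cv2) and the standard library are available. Lean on these libraries where they do the work, as an engineer would, in place of code of your own. Each camera call takes 0.05 s, during which the arm holds its last target.

## Working session

There is one attempt and no reset: what is moved stays moved. The work goes in short steps, Python scripts to look and compute and a tool call to move; the robot and the scene stay as the last step left them, time stands still between calls to the robot, and variables do not carry over. Pictures are saved under pics/ and viewed, and the job is handed in when it is done.

Besides the shell and the picture viewer there is one more tool, called after "Emit:" in YAML: its name, and indented under it one key for each argument. play_rows: Moves the arm, as the interface text tells. Its arguments: {"type":"object","properties":{"increments":{"type":"array"},"newtons":{"type":"number"}},"required":["increments"]}

```bash
ls; mkdir -p pics
python3 - <<'E'
from workcell import env
import cv2
for n in ["scene","top"]:
    im=env.grab_frame(n); cv2.imwrite(f"pics/{n}0.png",im[:,:,::-1]); c=env.calibration(n); print(n,c)
s=env.state();print(s)
print(env.calibration("wrist"))
E
```

```text
pics
scene {'fx': 533.7415456310522, 'fy': 533.7415456310522, 'cx': 281.80564542433996, 'cy': 208.18591644014904, 'R': array([[ 0.62775559,  0.77840988,  0.00098905],
       [ 0.62621173, -0.5042585 , -0.59462781],
       [-0.46236542,  0.37390029, -0.80400049]]), 't': array([-299.78075412, -377.53193291, 1788.81396773])}
top {'fx': 478.7370399534941, 'fy': 478.7370399534941, 'cx': 282.8966449744896, 'cy': 211.49556001165993, 'R': array([[-0.00572106, -0.99998201, -0.00180245],
       [-0.9967029 ,  0.00584817, -0.08092674],
       [ 0.08093582,  0.00133353, -0.99671842]]), 't': array([ -96.36623934,  588.02740403, 1415.33830663])}
{'time_s': 0.1, 'qpos': array([-7.18496079e+01,  1.83469904e+01,  8.96978326e+01,  8.09523705e-04,
        7.20433729e+01, -1.14567509e+00]), 'qvel': array([ 0.02800186, -0.05181738, -0.09952084,  0.03639029,  0.01837545,
       -0.02278963]), 'effort': array([ 5.35365689e-04, -4.13331521e+01, -2.32508451e+01,  7.29101943e-02,
        4.22098394e-02, -5.12295810e-05]), 'ee_pos': array([ 189.87684247, -542.27193724,  206.82498731]), 'ee_rot': array([-1.79911837e+02, -2.53298216e-03,  1.92958151e+01]), 'force': array([-0.19309016,  0.12999244, -0.20965651]), 'torque': array([-0.00482969, -0.04717295, -0.02059031]), 'gripper_width': 91.40533503190667}
{'fx': 301.06035963792306, 'fy': 301.06035963792306, 'cx': 284.56491319035894, 'cy': 211.25150115513014, 'hand_eye': array([[ 5.72162838e-04, -9.70085596e-01, -2.42762453e-01,
         6.93342725e+01],
       [ 9.99999836e-01,  5.50602290e-04,  1.56660935e-04,
        -1.99279767e-01],
       [-1.83089533e-05, -2.42762503e-01,  9.70085752e-01,
        -1.77941040e+02],
       [ 0.00000000e+00,  0.00000000e+00,  0.00000000e+00,
         1.00000000e+00]])}
```

View pics/scene0.png

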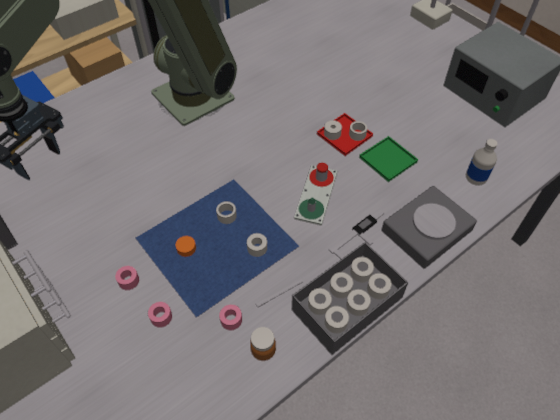

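View pics/top0.png

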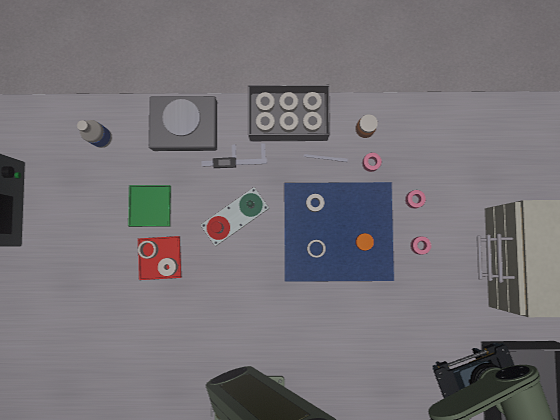

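The top view shows white rings on the mat at (315,202), which looks thick-walled, and (316,249), which looks thin-walled. The orange cap is at (365,242) and the pink rings are at (372,161), (416,199) and (422,245). There are more white rings in the black box and the red tray. The GO post is at (250,204), the NO-GO post at (218,228), the green tray at (150,206).

Run:
```python
import cv2
im=cv2.imread("pics/top0.png")
cv2.imwrite("pics/c1.png",cv2.resize(im[180:270,280:400],None,fx=6,fy=6,interpolation=cv2.INTER_CUBIC))
cv2.imwrite("pics/c2.png",cv2.resize(im[175:285,120:280],None,fx=5,fy=5,interpolation=cv2.INTER_CUBIC))
```

```text
(no output)
```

View pics/c1.png

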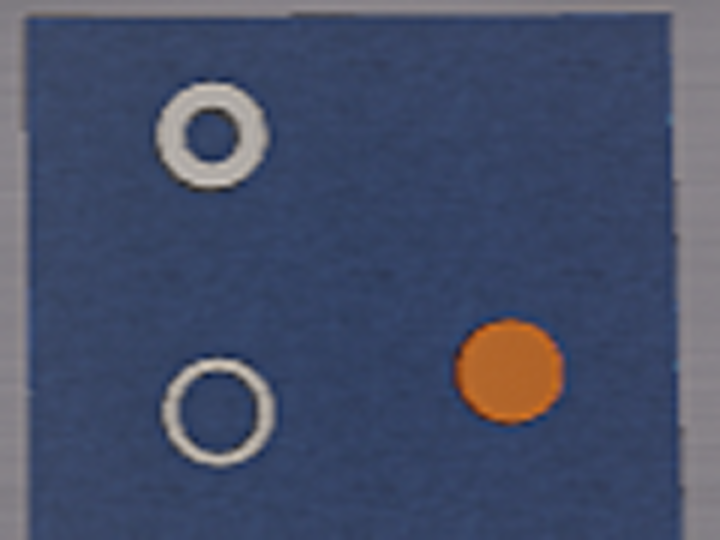

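View pics/c2.png

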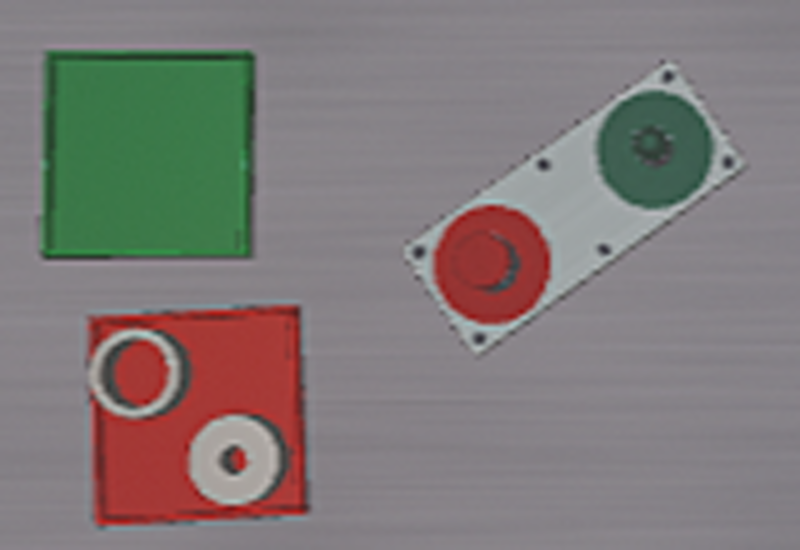

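```bash
cat > h.py <<'E'
import numpy as np
from workcell import env
from scipy.spatial.transform import Rotation as Rn
def ray(name,u,v,z,pose=None):
    c=env.calibration(name); d=np.array([(u-c['cx'])/c['fx'],(v-c['cy'])/c['fy'],1])
    if name=="wrist":
        p,r=pose; Rt=Rn.from_euler('xyz',r,degrees=True).as_matrix(); H=c['hand_eye']
        o=Rt@H[:3,3]+p; w=Rt@H[:3,:3]@d
    else:
        o=-c['R'].T@c['t']; w=c['R'].T@d
    return o+w*(z-o[2])/w[2]
def proj(name,X,pose=None):
    c=env.calibration(name)
    if name=="wrist":
        p,r=pose; Rt=Rn.from_euler('xyz',r,degrees=True).as_matrix(); H=c['hand_eye']
        x=H[:3,:3].T@(Rt.T@(np.array(X)-p)-H[:3,3])
    else: x=c['R']@X+c['t']
    return c['fx']*x[0]/x[2]+c['cx'],c['fy']*x[1]/x[2]+c['cy']
E
python3 - <<'E'
from h import *
for n,u,v,z in [("good",280+212/6,180+136/6,35),("wide",280+218/6,180+412/6,35),("cap",280+510/6,180+371/6,20),
 ("goF",120+654/5,175+149/5,12),("goT",120+653/5,175+145/5,60),("ngF",120+492/5,175+265/5,12),("ngT",120+483/5,175+261/5,60),
 ("tray",120+148/5,175+155/5,10),("trA",120+44/5,175+52/5,15),("trB",120+253/5,175+52/5,15),("trC",120+251/5,175+258/5,15),
 ("gc",120+575/5,175+207/5,12)]:
    print(n,ray("top",u,v,z).round(1))
print("good scene",ray("scene",257,241,37).round(1))
E
```

```text
good [ 612.4 -196.8   35. ]
wide [ 475.5 -198.2   35. ]
cap [ 495.1 -345.3   20. ]
goF [609.4  -2.5  12. ]
goT [607.1  -5.2  60. ]
ngF [539.5  95.5  12. ]
ngT [539.6  94.2  60. ]
tray [607.7 305.3  10. ]
trA [670.5 368.2  15. ]
trB [669.7 241.1  15. ]
trC [544.4 240.6  15. ]
gc [574.4  45.4  12. ]
good scene [ 617.3 -196.4   37. ]
```

Candidates for the wanted ring:
- (315,202): white on the mat, bore about half the outer diameter, so this is the 28 mm bore.
- (316,249): white on the mat, thin wall, so this is the wide one.
- Red tray: (148,249) and (167,267).
- Black box: six rings.
- Pink: (372,161), (416,199) and (422,245).

I choose (315,202), at about (613,-197). The close crop confirms it. Next I move above it for a wrist check.

Emit:
play_rows:
  increments:
    - [15,12,0,-1.2,0]
    - [30,25,0,-1.2,0]
    - [30,25,0,-1.2,0]
    - [30,25,0,-1.2,0]
    - [30,25,0,-1.2,0]
    - [30,25,0,-1.2,0]
    - [30,25,0,-1.2,0]
    - [30,25,0,-1.2,0]
    - [30,25,0,-1.2,0]
    - [30,25,0,-1.2,0]
    - [30,25,-10,-1.2,0]
    - [30,25,-10,-1.2,0]
    - [30,25,-10,-1.2,0]
    - [30,20,-10,-1.2,0]
    - [27,14,-10,-1.2,0]
    - [20,0,-10,-1.3,0]
    - [0,0,-7,0,0]
    - [0,0,0,0,0]
    - [0,0,0,0,0]

```text
time_s: 2.48
ee_pos: [641.3, -197.4, 141.1]
ee_rot: [180.0, -0.0, -0.1]
force: [0.4, 0.1, 0.7]
gripper_width: 91.4
```

Run:
```python
from h import *
import cv2
s=env.state(); print(s['ee_pos'],s['ee_rot'],s['time_s'],s['force'])
im=env.grab_frame("wrist"); cv2.imwrite("pics/w1.png",im[:,:,::-1])
```

```text
[ 641.2866442  -197.44449121  141.10069637] [ 1.79983476e+02 -4.87871743e-03 -6.06108551e-02] 2.475 [0.39545267 0.13853831 0.69218867]
```

View pics/w1.png

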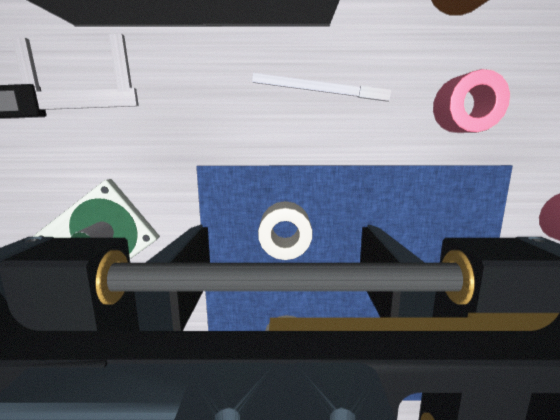

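The wrist view shows the thick-walled ring's top face centred near (285,233). Its left and right edges are at about 259 and 312.

```bash
cat >> h.py <<'E'
def ell(im,lo,hi,box):
    import cv2
    x0,y0,x1,y1=box; sub=np.ascontiguousarray(im[y0:y1,x0:x1])
    m=cv2.inRange(sub,np.array(lo),np.array(hi))
    cs,_=cv2.findContours(m,cv2.RETR_CCOMP,cv2.CHAIN_APPROX_NONE)
    return [((e[0][0]+x0,e[0][1]+y0),e[1],len(c)) for c in cs if len(c)>25 for e in [cv2.fitEllipse(c)]]
E
python3 - <<'E'
from h import *
import cv2
im=cv2.imread("pics/w1.png")[:,:,::-1]
pose=(np.array([641.287,-197.444,141.1]),np.array([179.983,-.005,-.06]))
for e in ell(im,(200,200,200),(255,255,255),(240,190,330,270)):
    print(e,ray("wrist",*e[0],37,pose))
for u in (259,312): print(ray("wrist",u,233,37,pose))
cv2.imwrite("pics/w1c.png",cv2.resize(im[190:270,230:340,::-1],None,fx=7,fy=7,interpolation=cv2.INTER_CUBIC))
E
```

```text
((284.8092231750488, 233.6238136291504), (49.87051010131836, 52.338233947753906), 146) [ 617.22177679 -197.14015658   37.        ]
((284.82526779174805, 234.0149154663086), (28.497121810913086, 30.227630615234375), 82) [ 616.81740733 -197.15583694   37.        ]
[ 617.87902276 -171.75727759   37.        ]
[ 617.85266133 -223.88257781   37.        ]
```

View pics/w1c.png

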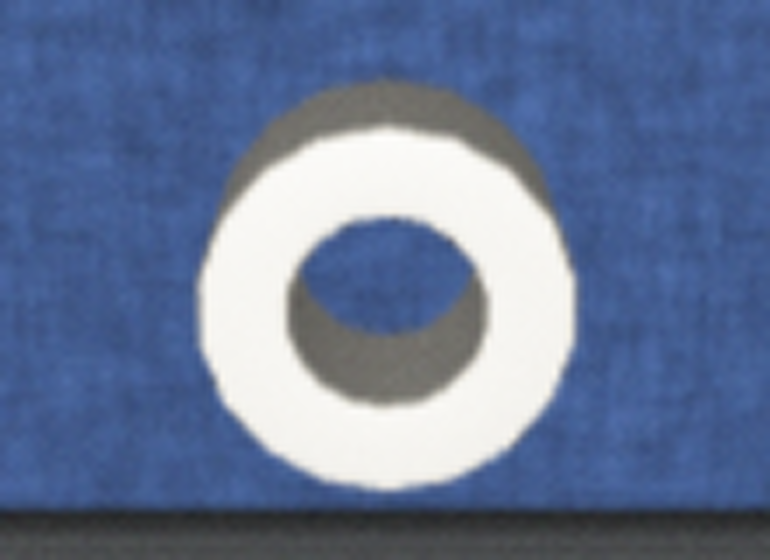

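The bore to outer diameter ratio is about 0.53, which matches 28/54, so the choice stands. The ring is at about (616.5,-197). Descend and grip.

Emit:
play_rows:
  increments:
    - [-12,0,0,0,0]
    - [-13,0,-10,0,0]
    - [0,0,-25,0,0]
    - [0,0,-25,0,0]
    - [0,0,-25,0,0]
    - [0,0,-20,0,0]
    - [0,0,-10,0,0]
    - [0,0,-4,0,0]
    - [0,0,0,0,0]
    - [0,0,0,0,0.25]
    - [0,0,0,0,0.5]
    - [0,0,0,0,0.5]
    - [0,0,0,0,0.5]
    - [0,0,0,0,0.5]
  newtons: 15

```text
time_s: 4.28
ee_pos: [617.1, -196.8, 21.7]
ee_rot: [180.0, -0.0, -0.0]
force: [-0.1, -0.1, 1.0]
gripper_width: 54.0
```

Emit:
play_rows:
  increments:
    - [0,0,5,0,0.5]
    - [0,0,15,0,0.5]
    - [0,0,25,0,0.5]
    - [0,0,30,0,0.5]
    - [0,0,30,0,0.5]
    - [-5,15,14,0,0.5]
    - [-9,25,0,0,0.5]
    - [-9,25,0,0,0.5]
    - [-9,25,0,0,0.5]
    - [-9,25,0,0,0.5]
    - [-9,25,0,0,0.5]
    - [-9,25,0,0,0.5]
    - [-8,20,0,0,0.5]
    - [0,9,0,0,0.5]
    - [0,0,0,0,0.5]
    - [0,0,0,0,0.5]
    - [0,0,0,0,0.5]

```text
time_s: 6.4
ee_pos: [550.3, -3.4, 140.5]
ee_rot: [180.0, 0.0, -0.1]
force: [0.3, 0.4, -0.4]
gripper_width: 53.9
```

Run:
```python
from h import *
import cv2
s=env.state(); print(s['ee_pos'],s['ee_rot'],s['time_s'],s['force'])
im=env.grab_frame("wrist"); cv2.imwrite("pics/w2.png",im[:,:,::-1])
im=env.grab_frame("scene"); cv2.imwrite("pics/s2.png",im[:,:,::-1])
```

```text
[550.26357735  -3.37576386 140.47011773] [ 1.79984299e+02  5.38316641e-04 -5.85035568e-02] 6.4 [ 0.26512862  0.41099766 -0.3890278 ]
```

View pics/w2.png

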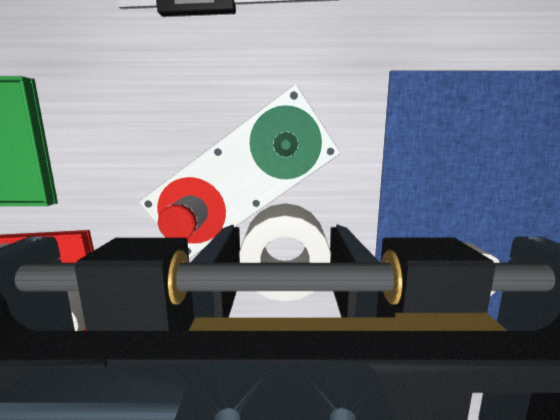

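The ring is held with its bore near (285,247). The GO post tip is at (286,144), the red NO-GO top at (178,222), and the green tray is at the left. I'll enlarge these.

Run:
```python
import cv2
im=cv2.imread("pics/w2.png")
cv2.imwrite("pics/w2a.png",cv2.resize(im[95:245,140:340],None,fx=4,fy=4,interpolation=cv2.INTER_CUBIC))
cv2.imwrite("pics/w2b.png",cv2.resize(im[195:305,225:345],None,fx=5,fy=5,interpolation=cv2.INTER_CUBIC))
```

```text
(no output)
```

View pics/w2a.png

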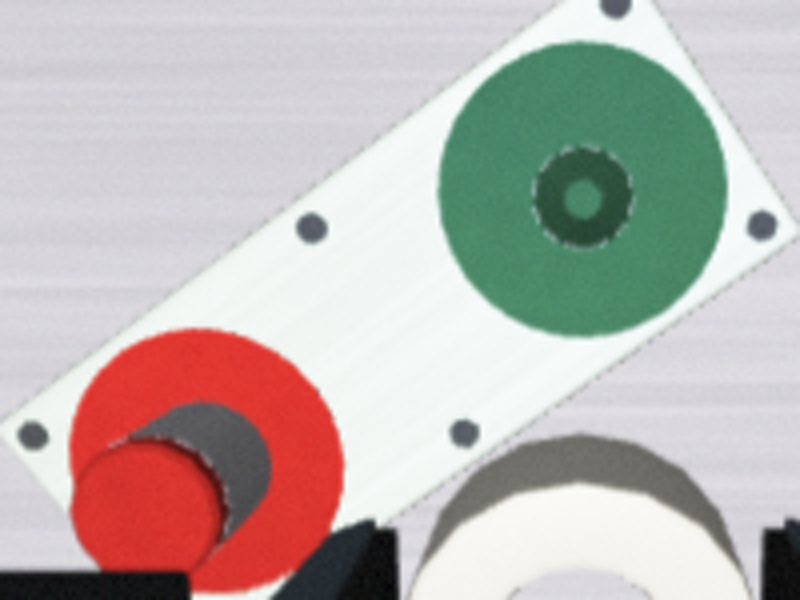

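View pics/w2b.png

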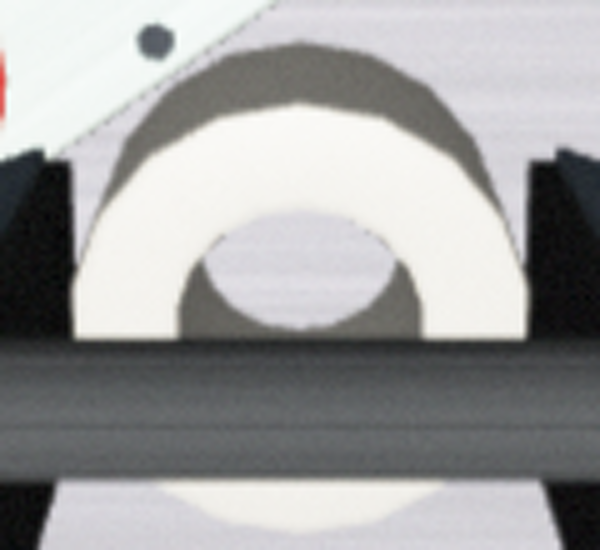

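Run:
```python
from h import *
pose=(np.array([550.264,-3.376,140.47]),np.array([179.984,0,-.0585]))
zt=140.47+15.3
f=lambda x,y:(225+x/5-.4,195+y/5-.4)
a=ray("wrist",*f(300,103),zt,pose);b=ray("wrist",*f(300,532),zt,pose)
print("outer",a,b,(a+b)/2)
l=ray("wrist",*f(73,300),zt,pose);r=ray("wrist",*f(527,300),zt,pose);print(l,r,(l+r)/2)
a2=ray("wrist",*f(302,208),zt,pose); print("bore far, centre x",a2[0]-14)
# bottom far edge of outer and bore
c=ray("wrist",*f(302,42),zt-34,pose); print("bottom outer far ->cx",c[0]-27)
d=ray("wrist",*f(302,328),zt-34,pose); print("bottom bore near ->cx",d[0]+14)
g=lambda x,y:(140+x/4-.4,95+y/4-.4)
print("GO tip",ray("wrist",*g(582,199),60,pose),"shoulder48",ray("wrist",*g(583,197),48,pose),"foot",ray("wrist",*g(583,189),12.5,pose))
print("NG top est",ray("wrist",*g(148,514),60,pose),"disc",ray("wrist",*g(207,460),12.5,pose))
l=ray("wrist",*g(70,510),60,pose);r=ray("wrist",*g(224,514),60,pose);t=ray("wrist",*g(148,438),60,pose);print(l,r,t)
for p in [(34,436),(312,228),(464,433),(762,226),(616,4)]: print("hole",ray("wrist",*g(*p),12,pose).round(1))
```

```text
outer [576.49174117  -2.86419654 155.77      ] [523.09006298  -2.84167965 155.77      ] [549.79090207  -2.85293809 155.77      ]
[552.96315673  23.37349025 155.77      ] [552.9380067  -29.08264116 155.77      ] [552.95058172  -2.85457546 155.77      ]
bore far, centre x 550.1403105897228
bottom outer far ->cx 548.9443688500405
bottom bore near ->cx 548.8410181398966
GO tip [612.60235882  -3.31625518  60.        ] shoulder48 [612.71134395  -3.55700591  48.        ] foot [613.75717523  -3.64917962  12.5       ]
NG top est [543.92730236  93.63961585  60.        ] disc [544.73442473  94.66168327  12.5       ]
[544.86499716 110.96811403  60.        ] [543.919305    76.66176909  60.        ] [561.32507062  92.11695453  60.        ]
hole [551.1 139.4  12. ]
hole [604.3  64.1  12. ]
hole [551.8  27.3  12. ]
hole [604.7 -48.4  12. ]
hole [656.9 -11.5  12. ]
```

The ring sits within about 0.6 mm of the TCP. The GO post is at about (613,-3.5), and the base holes and the 120 mm post spacing agree with that. Move over it and start down the taper.

Emit:
play_rows:
  increments:
    - [15,0,0,0,0.5]
    - [20,-0.5,0,0,0.5]
    - [20,0,0,0,0.5]
    - [8,0,-10,0,0.5]
    - [0,0,-20,0,0.5]
    - [0,0,-15,0,0.5]
    - [0,0,-10,0,0.5]
    - [0,0,-5,0,0.5]
    - [0,0,0,0,0.5]
    - [0,0,0,0,0.5]

```text
time_s: 7.75
ee_pos: [613.4, -3.2, 81.2]
ee_rot: [180.0, -0.1, -0.0]
force: [0.2, 0.2, 0.3]
gripper_width: 53.8
```

Run:
```python
from h import *
import cv2
s=env.state(); print(s['ee_pos'],s['ee_rot'],s['time_s'],s['force'])
im=env.grab_frame("wrist"); cv2.imwrite("pics/w3.png",cv2.resize(im[180:320,200:370,::-1],None,fx=4,fy=4,interpolation=cv2.INTER_CUBIC))
im=env.grab_frame("scene"); cv2.imwrite("pics/s3.png",cv2.resize(im[120:260,240:400,::-1],None,fx=4,fy=4,interpolation=cv2.INTER_CUBIC))
```

```text
[613.43667406  -3.22127416  81.20342815] [ 1.79993166e+02 -7.11936977e-02 -5.15309130e-03] 7.75 [0.20427805 0.24733045 0.25706719]
```

View pics/w3.png

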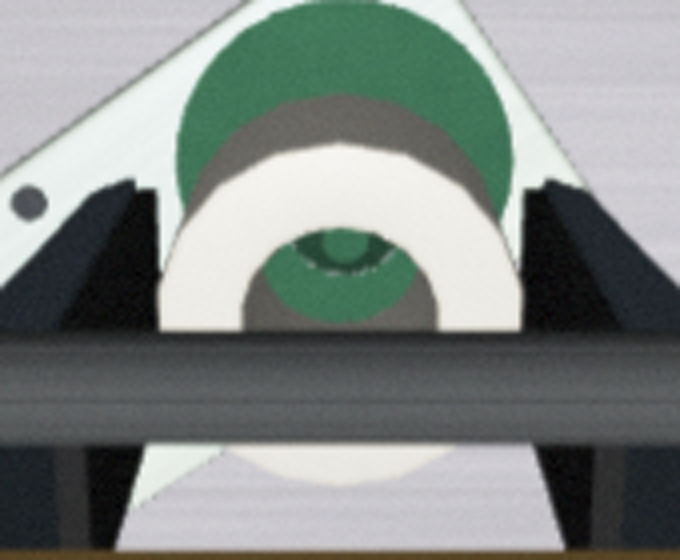

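View pics/s3.png

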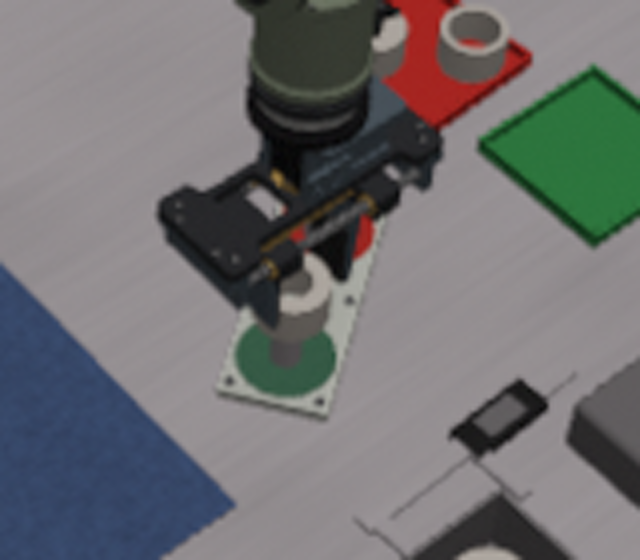

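The green tip shows through the bore at crop (344,245), so it lines up left to right. I'll check it fore and aft.

Run:
```python
from h import *
pose=(np.array([613.437,-3.221,81.203]),np.array([179.993,-.07,-.005]))
f=lambda x,y:(200+x/4-.4,180+y/4-.4)
zt=81.2+15.3
print("tip",ray("wrist",*f(344,245),60,pose),"shoulder near",ray("wrist",*f(344,273),48,pose))
a=ray("wrist",*f(340,143),zt,pose);b=ray("wrist",*f(340,487),zt,pose);print("ring",(a+b)/2,a-b)
print("bore near bottom",ray("wrist",*f(340,322),zt-34,pose)[0]+14,"outer far bot",ray("wrist",*f(340,95),zt-34,pose)[0]-27)
```

```text
tip [611.50147911  -3.40236933  60.        ] shoulder near [601.71584577  -3.45425309  48.        ]
ring [612.79050422  -2.7015953   96.5       ] [5.35219749e+01 2.73941649e-02 0.00000000e+00]
bore near bottom 612.120741401256 outer far bot 611.8943929871317
```

Emit:
play_rows:
  increments:
    - [-0.3,-0.6,-5,0,0.5]
    - [0,0,-8,0,0.5]
    - [0,0,-8,0,0.5]
    - [0,0,-8,0,0.5]
    - [0,0,-8,0,0.5]
    - [0,0,-6,0,0.5]
    - [0,0,-3,0,0.5]
    - [0,0,0,0,0.5]
    - [0,0,0,0,0.5]

```text
time_s: 8.98
ee_pos: [613.0, -3.8, 34.9]
ee_rot: [180.0, -0.0, -0.0]
force: [0.1, 1.5, -0.3]
gripper_width: 53.8
```

Emit:
play_rows:
  increments:
    - [0,0,-2,0,0.5]
    - [0,0,-1,0,0.5]
    - [0,0,-0.7,0,0.5]
    - [0,0,0,0,0.5]
    - [0,0,0,0,0.5]

```text
time_s: 9.6
ee_pos: [612.7, -3.8, 30.9]
ee_rot: [180.0, 0.0, -0.0]
force: [0.1, -0.1, -0.6]
gripper_width: 53.8
```

Emit:
play_rows:
  increments:
    - [0,0,-0.5,0,0.5]
    - [0,0,0,0,0.5]
    - [0,0,-0.5,0,0.5]
    - [0,0,0,0,0.5]

```text
time_s: 10.1
ee_pos: [612.8, -3.8, 30.6]
ee_rot: [180.0, -0.0, -0.0]
force: [-1.2, -0.2, 5.5]
gripper_width: 53.8
```

Contact came at ring bottom ≈ 12 mm with 5.5 N, so the ring is down on the base. Lift off and go to view the NO-GO post.

Emit:
play_rows:
  increments:
    - [0,0,4,0,0.5]
    - [0,0,10,0,0.5]
    - [0,0,20,0,0.5]
    - [0,0,25,0,0.5]
    - [0,0,25,0,0.5]
    - [0,0,25,0,0.5]
    - [-12,8,2,0,0.5]
    - [-25,18,0,0,0.5]
    - [-25,18,0,0,0.5]
    - [-25,18,0,0,0.5]
    - [-25,18,0,0,0.5]
    - [-20,14,0,0,0.5]
    - [-6,4,0,0,0.5]
    - [0,0,0,0,0.5]
    - [0,0,0,0,0.5]
    - [0,0,0,0,0.5]

```text
time_s: 12.1
ee_pos: [475.4, 93.8, 140.8]
ee_rot: [180.0, -0.0, -0.0]
force: [-0.3, 0.8, -1.2]
gripper_width: 53.9
```

Run:
```python
from h import *
import cv2
s=env.state(); print(s['ee_pos'],s['ee_rot'],s['time_s'],s['force'])
im=env.grab_frame("wrist"); cv2.imwrite("pics/w4f.png",im[:,:,::-1]); cv2.imwrite("pics/w4.png",cv2.resize(im[90:310,190:390,::-1],None,fx=4,fy=4,interpolation=cv2.INTER_CUBIC)[:600*2])
a=im[90:310,190:390,::-1]
cv2.imwrite("pics/w4.png",cv2.resize(a[:130],None,fx=4,fy=4,interpolation=cv2.INTER_CUBIC))
cv2.imwrite("pics/w4b.png",cv2.resize(a[100:],None,fx=4,fy=4,interpolation=cv2.INTER_CUBIC))
```

```text
[475.36817233  93.80858783 140.757297  ] [ 1.79989251e+02 -1.11912097e-02 -4.56528352e-02] 12.1 [-0.30812064  0.83081078 -1.16260714]
```

View pics/w4.png

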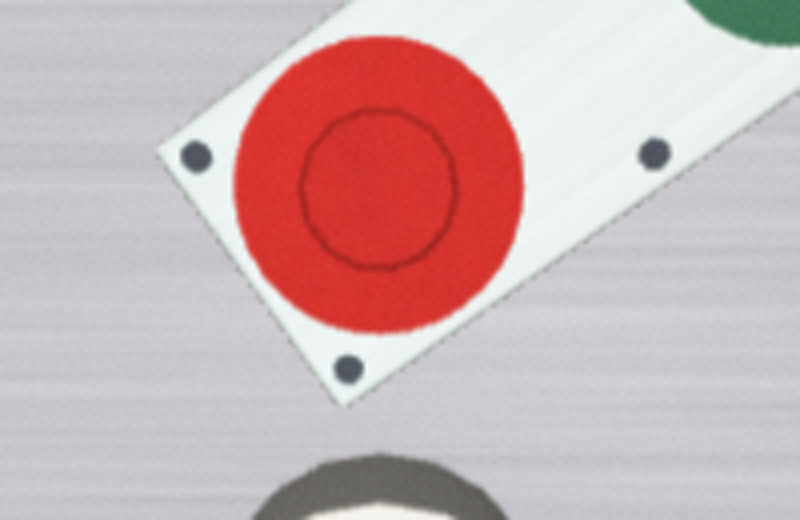

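View pics/w4b.png

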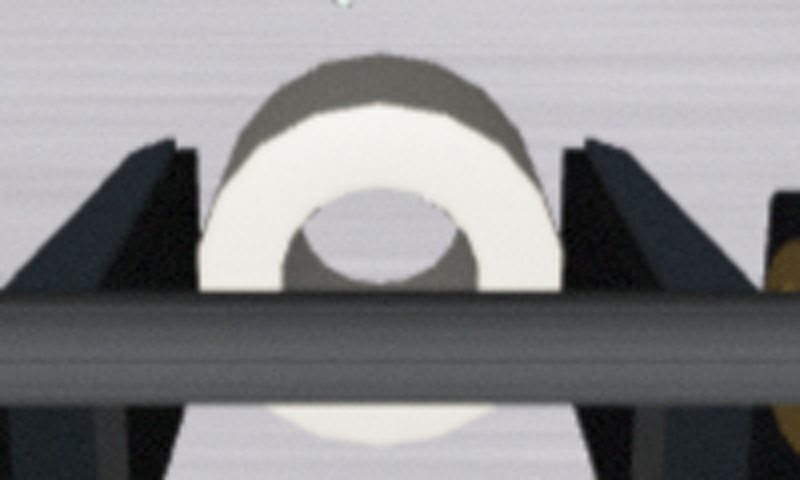

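The red post top is centred at crop (379,188) and its disc at (379,185), so I'm viewing it from directly above.

Run:
```python
from h import *
pose=(np.array([475.368,93.809,140.757]),np.array([179.989,-.011,-.046]))
f=lambda x,y:(190+x/4-.4,90+y/4-.4)
zt=140.757+15.3
print("NG",ray("wrist",*f(379,188),60,pose),ray("wrist",*f(379,185),12.5,pose), ray("wrist",*f(301,188),60,pose)-ray("wrist",*f(457,188),60,pose))
a=ray("wrist",*f(380,400+103),zt,pose);b=ray("wrist",*f(380,400+443),zt,pose);print("ring",(a+b)/2,a-b)
print("bore near bottom",ray("wrist",*f(380,400+285),zt-34,pose)[0]+14,"outer far bot",ray("wrist",*f(380,400+54),zt-34,pose)[0]-27)
```

```text
NG [544.02662511  94.51554484  60.        ] [544.65022726  94.54890141  12.5       ] [7.53932880e-03 3.25290048e+01 0.00000000e+00]
ring [475.06734467  94.33047713 156.057     ] [ 5.28751110e+01 -1.07615698e-02  0.00000000e+00]
bore near bottom 473.45968829664434 outer far bot 473.9826367236811
```

Emit:
play_rows:
  increments:
    - [15,0,0,0,0.5]
    - [22,0.3,0,0,0.5]
    - [22,0,0,0,0.5]
    - [10,0,-10,0,0.5]
    - [0,0,-20,0,0.5]
    - [0,0,-15,0,0.5]
    - [0,0,-8,0,0.5]
    - [0,0,-4,0,0.5]
    - [0,0,0,0,0.5]
    - [0,0,0,0,0.5]

```text
time_s: 13.4
ee_pos: [544.1, 94.6, 84.4]
ee_rot: [-180.0, -0.1, -0.0]
force: [0.2, -0.1, -1.5]
gripper_width: 54.1
```

Run:
```python
from h import *
import cv2
s=env.state(); print(s['ee_pos'],s['ee_rot'],s['time_s'],s['force'])
im=env.grab_frame("wrist"); cv2.imwrite("pics/w5.png",cv2.resize(im[180:320,200:370,::-1],None,fx=4,fy=4,interpolation=cv2.INTER_CUBIC))
```

```text
[544.12527327  94.55924712  84.44309486] [-1.79995284e+02 -6.83323875e-02 -2.39535369e-03] 13.4 [ 0.22124711 -0.09499165 -1.54827513]
```

View pics/w5.png

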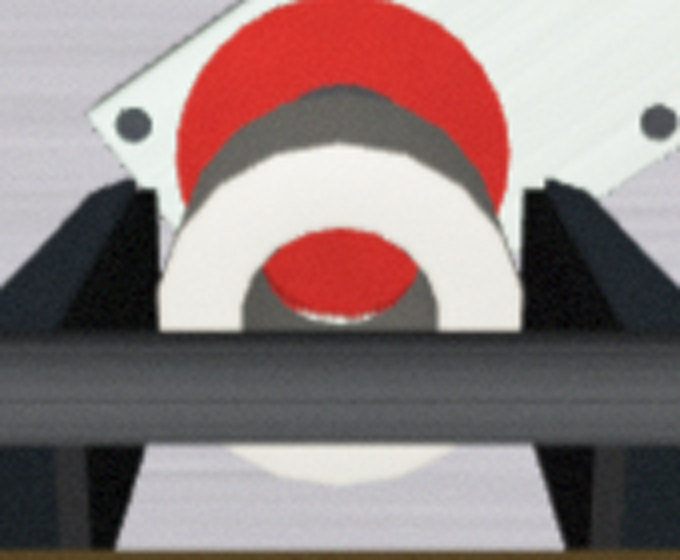

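Run:
```python
from h import *
pose=(np.array([544.125,94.559,84.443]),np.array([-179.995,-.068,0]))
f=lambda x,y:(200+x/4-.4,180+y/4-.4)
zt=84.443+15.3
print("post -x edge -> cx",ray("wrist",*f(341,316),60,pose)+[17,0,0])
print("ring bottom from bore",ray("wrist",*f(341,323),zt-34,pose)+[14,0,0])
a=ray("wrist",*f(340,143),zt,pose);b=ray("wrist",*f(340,487),zt,pose);print("ring",(a+b)/2,a-b)
print(ray("wrist",*f(344,0),12.5,pose),[ray("wrist",*f(x,150),12.5,pose)[1] for x in (176,510)])
```

```text
post -x edge -> cx [544.50973889  94.89255939  60.        ]
ring bottom from bore [542.62076911  94.89703773  65.743     ]
ring [543.48010959  95.07527157  99.743     ] [5.35217923e+01 3.20856771e-02 0.00000000e+00]
[578.07408032  94.27797441  12.5       ] [np.float64(130.34555551387186), np.float64(58.55252198143641)]
```

The ring is about 1.5 mm short in x. Correct that and set it down gently.

Emit:
play_rows:
  increments:
    - [1.3,-0.3,-2,0,0.5]
    - [0,0,-1.5,0,0.5]
    - [0,0,-1,0,0.5]
    - [0,0,-0.5,0,0.5]
    - [0,0,0,0,0.5]
    - [0,0,-0.5,0,0.5]
    - [0,0,0,0,0.5]

```text
time_s: 14.32
ee_pos: [545.1, 94.2, 78.7]
ee_rot: [180.0, -0.0, -0.0]
force: [-0.4, -0.1, 1.7]
gripper_width: 54.0
```

Emit:
play_rows:
  increments:
    - [0,0,-0.4,0,0.5]
    - [0,0,0,0,0.5]
    - [0,0,0,0,0.5]
    - [0,0,0,0,0.35]
    - [0,0,0,0,0.3]
    - [0,0,0,0,0.3]
    - [0,0,0,0,0.3]
    - [0,0,0,0,0.3]

```text
time_s: 15.32
ee_pos: [545.0, 94.2, 77.9]
ee_rot: [180.0, 0.0, -0.0]
force: [1.0, 0.6, 0.5]
gripper_width: 63.9
```

Run:
```python
from h import *
import cv2
s=env.state(); print(s['ee_pos'],s['ee_rot'],s['time_s'],s['force'],s['gripper_width'])
im=env.grab_frame("wrist"); cv2.imwrite("pics/w6.png",cv2.resize(im[180:320,200:370,::-1],None,fx=4,fy=4,interpolation=cv2.INTER_CUBIC))
im=env.grab_frame("scene"); cv2.imwrite("pics/s6.png",cv2.resize(im[110:250,240:400,::-1],None,fx=4,fy=4,interpolation=cv2.INTER_CUBIC))
```

```text
[545.01114656  94.1916097   77.88495145] [ 1.79995036e+02  6.59534288e-03 -2.73845741e-03] 15.325 [0.96200425 0.57494735 0.48700933] 63.92746864754921
```

View pics/w6.png

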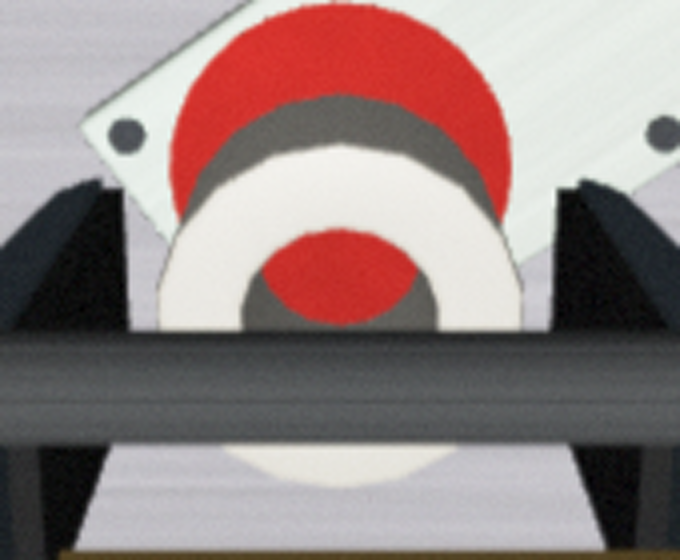

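View pics/s6.png

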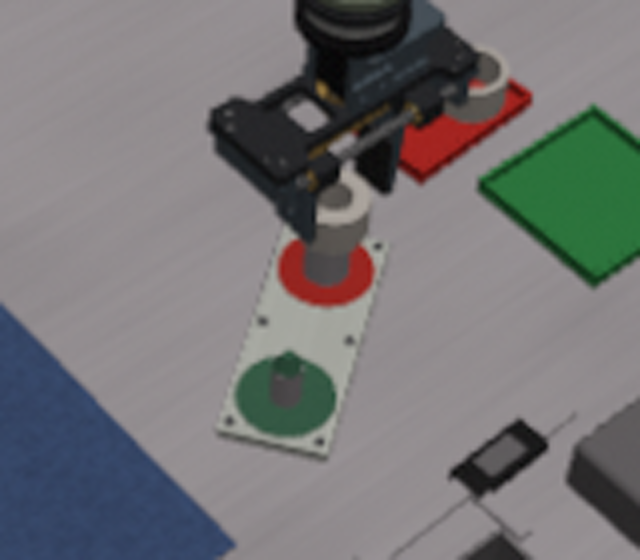

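The released ring rests squarely on the NO-GO post, with only red visible through the bore. Regrip and carry it to the tray at about (612,305).

Emit:
play_rows:
  increments:
    - [0,0,0,0,0.4]
    - [0,0,0,0,0.5]
    - [0,0,0,0,0.5]
    - [0,0,0,0,0.5]
    - [0,0,4,0,0.5]
    - [0,0,12,0,0.5]
    - [0,0,20,0,0.5]
    - [4,12,10,0,0.5]
    - [8,25,0,0,0.5]
    - [8,25,0,0,0.5]
    - [8,25,0,0,0.5]
    - [8,25,0,0,0.5]
    - [8,25,0,0,0.5]
    - [8,25,0,0,0.5]
    - [8,25,0,0,0.5]
    - [7,19,0,0,0.5]
    - [0,5,0,0,0.5]
    - [0,0,0,0,0.5]
    - [0,0,0,0,0.5]

```text
time_s: 17.8
ee_pos: [611.7, 304.6, 124.0]
ee_rot: [180.0, 0.0, -0.0]
force: [0.2, 0.2, -1.0]
gripper_width: 53.8
```

Run:
```python
from h import *
import cv2
s=env.state(); print(s['ee_pos'],s['ee_rot'],s['time_s'],s['force'],s['gripper_width'])
im=env.grab_frame("wrist"); cv2.imwrite("pics/w7.png",im[:,:,::-1])
```

```text
[611.72046712 304.55107222 124.01024462] [ 1.79967567e+02  2.35696253e-02 -2.79806093e-02] 17.8 [ 0.15535283  0.2196     -0.99010528] 53.837765196936004
```

View pics/w7.png

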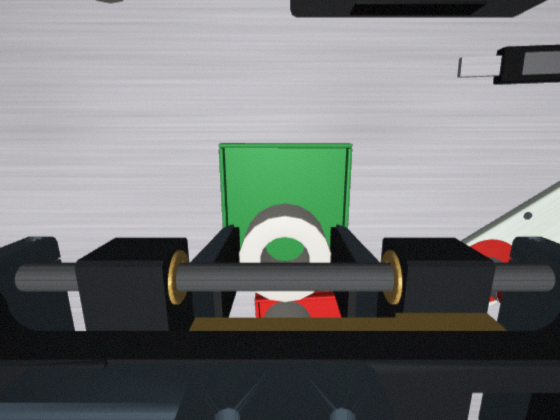

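The tray's far wall is at row 144 and its sides at columns 219 and 352. The ring is centred left to right.

Run:
```python
from h import *
pose=(np.array([611.72,304.55,124.01]),np.array([179.97,.02,-.03]))
for p in [(219,144),(352,144)]: print(ray("wrist",*p,15,pose))
```

```text
[673.57776724 366.0603635   15.        ]
[673.58262918 242.31134038  15.        ]
```

The tray centre is at about (611,304). Descend.

Emit:
play_rows:
  increments:
    - [0,0,-10,0,0.5]
    - [0,0,-20,0,0.5]
    - [0,0,-22,0,0.5]
    - [0,0,-20,0,0.5]
    - [0,0,-14,0,0.5]
    - [0,0,-8,0,0.5]
    - [0,0,-3,0,0.5]
    - [0,0,-1.5,0,0.5]
    - [0,0,-1,0,0.5]
    - [0,0,-1,0,0.5]
    - [0,0,0,0,0.5]
    - [0,0,0,0,0.5]

```text
time_s: 19.35
ee_pos: [612.1, 305.2, 23.6]
ee_rot: [-180.0, -0.0, -0.0]
force: [-0.2, -0.6, -1.0]
gripper_width: 54.1
```

Emit:
play_rows:
  increments:
    - [0,0,-0.8,0,0.5]
    - [0,0,-0.5,0,0.5]
    - [0,0,-0.5,0,0.5]
    - [0,0,0,0,0.5]
    - [0,0,0,0,0.5]

```text
time_s: 19.98
ee_pos: [612.0, 305.2, 22.0]
ee_rot: [180.0, -0.0, -0.0]
force: [-1.1, -0.6, 2.7]
gripper_width: 53.6
```

Emit:
play_rows:
  increments:
    - [0,0,-0.2,0,0.5]
    - [0,0,0,0,0.4]
    - [0,0,0,0,0.3]
    - [0,0,0,0,0.3]
    - [0,0,0,0,0.3]
    - [0,0,5,0,0.3]
    - [0,0,15,0,0.3]
    - [0,0,25,0,0.3]
    - [0,0,30,0,0.3]
    - [0,0,30,0,0.3]
    - [-20,0,15,0,0.3]
    - [-30,-10,0,0,0]
    - [-30,-20,0,0,0]
    - [0,0,0,0,0]
    - [0,0,0,0,0]

```text
time_s: 21.85
ee_pos: [533.1, 275.7, 142.7]
ee_rot: [-179.9, -0.2, -0.0]
force: [0.1, 0.2, -0.8]
gripper_width: 91.0
```

Run:
```python
from h import *
import cv2
s=env.state(); print(s['ee_pos'],s['time_s'],s['force'],s['gripper_width'])
a=env.grab_frame("wrist");cv2.imwrite("pics/w8.png",a[:,:,::-1])
b=env.grab_frame("scene");cv2.imwrite("pics/s8.png",b[:,:,::-1])
c=env.grab_frame("top");cv2.imwrite("pics/t8.png",c[:,:,::-1])
```

```text
[533.09206154 275.71811586 142.72319404] 21.85 [ 0.1195773   0.19332028 -0.79111324] 90.9825364926997
```

View pics/w8.png

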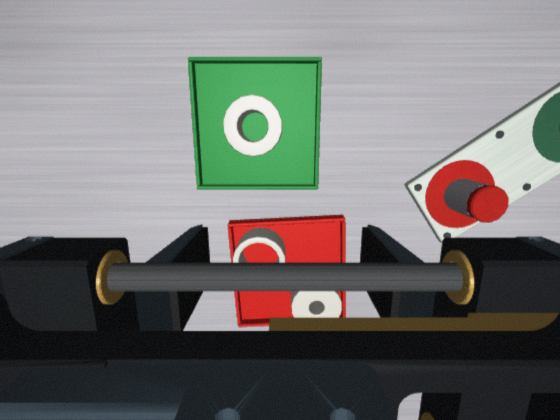

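View pics/s8.png

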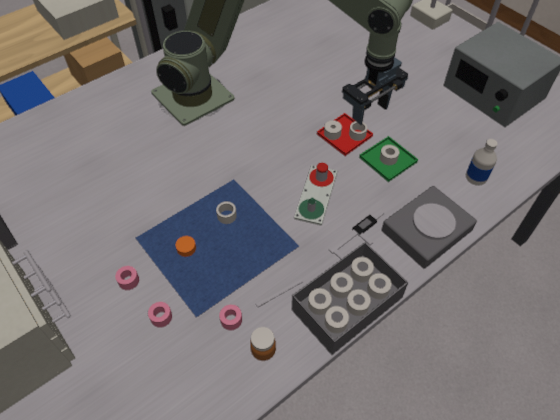

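View pics/t8.png

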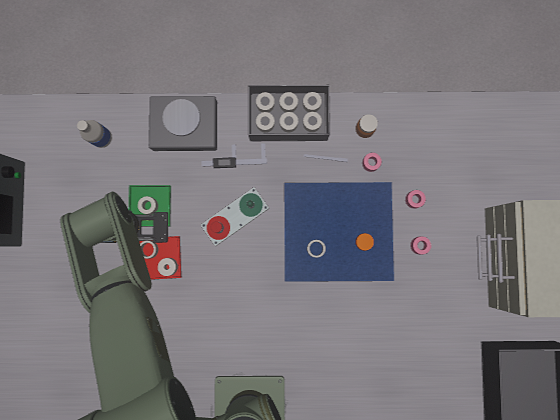

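The good ring lies flat in the green tray (wrist view (253,125)). The wide ring is still at (316,249) in the top view, and everything else looks undisturbed.

```bash
python3 -c "
from workcell import env
print(env.job_done(), env.state()['time_s'])"
```

```text
the job is handed in; nothing more can be done
the job is handed in; nothing more can be done
```

The gauging job is done and handed in at about 22 s, inside the 58 s limit.

- **GO post:** I took the white ring with the narrower bore, which measured about 0.53 of its outer diameter. It slid over the post down to the base and made contact at about 12 mm with 5.5 N.
- **NO-GO post:** I set it on top and released it for about half a second. It stopped at about 60 mm, sitting square, with only red visible through the bore.
- **Accept tray:** I set the ring down with about 3 N of contact before opening the jaws, then moved the arm clear. The last pictures show it flat near the tray centre.
- **Other parts:** In the last pictures the wide-bore ring is still in its place on the mat, and nothing else looks disturbed.

**Disagreement between cameras:** the top camera read x about 4–5 mm lower than the wrist camera. I used the wrist camera for the fits. Its close look over the NO-GO post showed the ring about 1.5 mm off, and I corrected that before setting it down.

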